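Put the hand tools back in their drawer inserts

TASK

Put the four hand tools that lie on either side of the red drawer back in it: the long spanner, the short spanner, the blue screwdriver and the folding hex key set each go in the insert whose cut-out was made for that tool. Lay each one flat and right down on the yellow floor of its cut-out, the screwdriver with its blade in the narrow end, and let go of it. Leave the jar of screws and the green-lidded tin standing where they are.

Things in the scene. Friction and masses are not known exactly. Their poses are not given: they have to be found in the camera images.
- long_spanner_center (a point): Long steel combination spanner lying flat, 176 mm long, 8 mm thick, heads 29 mm wide; the flat shank (15 mm wide, 6 mm thick, 1 mm clear of the bench) is where to grip it. Point: mid-length, half-way up, 4 mm above its underside. Axes: y along the tool, x across it, z up as it lies.
- short_spanner_center (a point): Short steel combination spanner lying flat, 120 mm long, 8 mm thick, heads 29 mm wide; shank 15 mm wide and 6 mm thick, 1 mm clear of the bench. Point: mid-length, half-way up, 4 mm above its underside. Axes: y along the tool, x across it, z up as it lies.
- screwdriver_center (a point): Screwdriver with a blue handle, lying flat, 172 mm long; handle 28 mm thick and 97 mm long, bare blade 6 mm thick. Point: on the handle's axis, where to grip it, 50 mm from the handle's end (toward +y) and 121 mm from the blade's tip (toward -y), 14 mm above its underside. Axes: y along the tool from blade to handle, x across it; it may roll about y.
- hex_keys_center (a point): Folding hex key set, shut: silver keys between two dark red side plates, 121 mm long, 25 mm high; 38 mm over its bolt heads, 34 mm over its flat sides, gripped across these. Point: its centre, 12.5 mm above the underside. Axes: y along the tool, x across it, z up as it lies.
- insert_long_pocket (a point): Fixed black insert 90x204x24 mm in the fixed red drawer (walls 46 mm high, front 49; insert's top 27 mm above the bench). Yellow-floored pocket shaped as the long spanner, about 6 mm to spare: 190 mm long, 8 deep, ends 41 wide, neck 27; either way round. Point: its centre, on its floor, 19 mm above the bench. A finger recess 76 mm (x) by 40 mm (y), as deep, is centred on it. x across, y along the pocket, z up.
- insert_short_pocket (a point): Fixed black insert 90x204x24 mm in the fixed red drawer (walls 46 mm high, front 49; insert's top 27 mm above the bench). Yellow-floored pocket shaped as the short spanner, about 6 mm to spare: 134 mm long, 8 deep, ends 41 wide, waist 27; either way round. Point: its centre, on its floor, 19 mm above the bench. A finger recess 76 mm (x) by 40 mm (y), as deep, is centred on it. x across, y along the pocket, z up.
- insert_driver_pocket (a point): Fixed black insert 90x204x24 mm in the fixed red drawer (walls 46 mm high, front 49; insert's top 27 mm above the bench). Yellow-floored pocket shaped as the screwdriver, 12 mm deep: 23 wide at the blade end (-y), 41 at the handle end (+y). Point: where the screwdriver's point goes, 128 mm from the blade end, 58 from the other, on its floor, 15 mm above the bench. A finger recess 76 mm (x) by 40 mm (y), as deep, is centred on it. x across, y along the pocket, z up.
- insert_hex_pocket (a point): Fixed black insert 90x204x24 mm in the fixed red drawer (walls 46 mm high, front 49; insert's top 27 mm above the bench). Yellow-floored pocket for the hex key set: a rounded rectangle 133x50 mm, 12 deep. Point: its centre, on its floor, 15 mm above the bench. A finger recess 76 mm (x) by 40 mm (y), as deep, is centred on it. x across, y along the pocket, z up.
- screw_jar: Bystander: clear jar of screws with a red lid, 66 mm across, 90 mm high, loose. Origin: centre of its underside.
- parts_tin: Bystander: flat round tin, white with a green lid, 78 mm across, 28 mm high, loose. Origin: centre of its underside.
Mind the look-alikes: they are no part of the job. There is more than one size of the part that bears screwdriver_center; the job needs the smaller.

How it is judged:
At the end, for the whole second after the job is handed in: Each tool's point lies within 12 mm (from above) of its own pocket's point, along the pocket within 0.15 rad, level within 0.1 rad, and less than 7 mm (spanners), 19 mm (screwdriver) or 17 mm (hex key set) above the pocket floor; all released and at rest (horizontal distance between long_spanner_center and insert_long_pocket below 0.012 m and z of long_spanner_center in the frame of insert_long_pocket below 0.007 m and angle between the y axis of long_spanner_center and the y axis of insert_long_pocket, either way round below 0.15 rad and angle between each of long_spanner_center, short_spanner_center, hex_keys_center's own z axis and vertical below 0.1 rad and linear speed of each of long_spanner, short_spanner, screwdriver, hex_keys below 0.02 m/s and angular speed of each of long_spanner, short_spanner, screwdriver, hex_keys below 0.2 rad/s and horizontal distance between short_spanner_center and insert_short_pocket below 0.012 m and z of short_spanner_center in the frame of insert_short_pocket below 0.007 m and angle between the y axis of short_spanner_center and the y axis of insert_short_pocket, either way round below 0.15 rad and horizontal distance between screwdriver_center and insert_driver_pocket below 0.012 m and z of screwdriver_center in the frame of insert_driver_pocket below 0.019 m and angle between the y axis of screwdriver_center and the y axis of insert_driver_pocket, either way round below 0.15 rad and angle between screwdriver_center's own y axis and vertical above 1.47 rad and horizontal distance between hex_keys_center and insert_hex_pocket below 0.012 m and z of hex_keys_center in the frame of insert_hex_pocket below 0.017 m and angle between the y axis of hex_keys_center and the y axis of insert_hex_pocket, either way round below 0.15 rad); the robot touches nothing.
It fails at once if the jar of screws is shoved or knocked over (distance of screw_jar from where it was at the start of the episode above 0.03 m or angle between screw_jar's own z axis and vertical above 0.35 rad).
It fails at once if the green-lidded tin is shoved (distance of parts_tin from where it was at the start of the episode above 0.03 m or angle between parts_tin's own z axis and vertical above 0.35 rad).
It also fails if it takes over 122 s, if anything falls off the work surface, if the arm or the gripper's body presses on something with over 40 N, if the wrist force passes 120 N, or if a joint passes its speed limit or range.

ROBOT

A 7-joint arm with a two-finger parallel gripper is mounted at the origin on the work surface; the furniture and walls round the work are solid. World frame = base frame: x ahead of the robot, y to its left, z up, the work surface at z = 0. Lengths are in m, angles in rad, forces in N, time in s.
With the tool pointing down it reaches from about 0.425 to 0.875 m from the base axis. Payload 8.4 kg.
Tool frame: the origin (TCP) lies at the very end of the fingers, on their centre line; the grasp point (between the pads) lies 19 mm behind it (ctrl.hold_point_z is the z of the grasp point in the tool frame, in m); z points along the fingers, y is the line along which they close (so a half turn about z gives the same grasp; the last joint's range is limited). The gripper opens to 87 mm and grips with 3 to 60 N. Pads are 19 mm wide; open, the fingers measure 117 mm over their backs; the gripper's body (75 mm by 190 mm) begins 51 mm behind the grasp point.
Start: joints at [1.104, 0.333, 0.04, 1.465, -0.013, 1.343, -0.059], TCP at [0.234, -0.607, 0.223] pointing down, gripper open.
Joint ranges: [-2.58, 2.58], [-0.38, 2.09], [-1.3, 1.39], [0.25, 2.4], [-1.5, 4.64], [0.08, 2.09], [-2.65, 2.65]. Speed limits (rad/s): [2.22, 2.22, 2.79, 2.79, 3.14, 3.14, 3.14].

INTERFACE

Orientations are given as a rotation vector (axis times angle).
In Python, from cell import ctrl gives the robot as it stands.
- The arm moves only by the tool drive_tool, never from a script. Its argument "commands" is a list that holds one entry, the list of rows, each a list of 5 numbers: the closure in counts, from 0 (fully open) to 255 (shut), then the shift along the tool's x, y, z in m, then the turn about the tool's z in rad. A call has 1 to 20 rows; each row shifts and turns the commanded pose from where the row before left it, along the tool's axes as they then stand; what a row does not reach is not made up. A row lasts 1/8 s, in which the tool goes at most 62.5 mm and 10.7 degrees, less where a joint would pass 70% of its speed; a pose out of reach is approached as far as the arm can. A call with a gripper value outside its range is refused whole. The fingers move at their own pace and stop on an object; "newtons" is the grip in N (left out, the last holds). Time passes only in rows, so rows that do not move let the fingers close. It gives the time, the measured TCP pose, the force, the opening and the grip force at its end, in the units of the state.
- ctrl.get_obs(): the state, without advancing time (a new reading comes with each control period).
- ctrl.capture(name): name is "scene" or "top" or "wrist"; returns the picture (400x640x3 uint8, red, green, blue); there is no depth.
- ctrl.get_calibration(name): a dict with "fx", "fy", "cx", "cy" (pixels), "R" (3x3) and "t" (3): a world point X has camera coordinates R X + t. Camera axes: x right, y down, z forward; pixel columns grow to the right and rows downward; lengths in m; the calibration is good to about 2 mm. A picture is of the moment at which its call begins: read the wrist's pose just before it. get_calibration takes no time and is no camera call; for the wrist camera it gives the pose at the moment of the call.
- ctrl.finish_job(): hands the job in; it is judged then, once.
The state is a dict: "t": time; "q": joint angles; "joint_velocities": joint speeds; "tau": joint torques, N m; "tcp_pos": TCP position; "orientation": TCP orientation; "ft_force": force on the tool from outside, world axes, zero at the start; "ft_torque": the same for the moment, N m; "finger_gap": opening from 0.0 (shut) to 1.0 (fully open); "finger_force": force on a finger pad.
Only numpy, scipy, OpenCV 4.12 (cv2) and the standard library are available. Lean on these libraries where they do the work, as an engineer would, in place of code of your own. Each camera call takes 0.05 s, during which the arm holds its last target. There are 200 camera calls.

## Working session

There is one attempt and no reset: what is moved stays moved. The work goes in short steps, Python scripts to look and compute and a tool call to move; the robot and the scene stay as the last step left them, time stands still between calls to the robot, and variables do not carry over. Pictures are saved under pics/ and viewed, at most 14 in all, crops included, and the job is handed in when it is done.

Besides the shell and the picture viewer there is one more tool, called after ">>>" as a command line: name --argument value ..., lists and objects as JSON in quotes. drive_tool: Moves the arm, as the interface text tells. Its arguments: {"type":"object","properties":{"commands":{"type":"array","items":{"type":"array","items":{"type":"array","items":{"type":"number"}}}},"newtons":{"type":"number"}},"required":["commands"]}

```bash
ls; mkdir -p pics; python3 - <<'E'
from cell import ctrl
import cv2,numpy as np
o=ctrl.get_obs();print({k:np.round(v,3).tolist() for k,v in o.items()})
for n in("scene","top"):
    cv2.imwrite(f"pics/{n}0.png",ctrl.capture(n)[:,:,::-1])
    c=ctrl.get_calibration(n);print(n,{k:np.round(v,3).tolist() for k,v in c.items()})
E
```

```text
pics
{'t': 0.0, 'q': [1.104, 0.334, 0.04, 1.466, -0.013, 1.343, -0.059], 'joint_velocities': [0.0, 0.0, -0.001, -0.002, -0.0, 0.001, 0.0], 'tau': [-0.001, -65.635, 1.335, -40.381, -0.06, 0.045, 0.0], 'tcp_pos': [0.234, -0.606, 0.222], 'orientation': [-3.087, -0.574, 0.001], 'ft_force': [-0.17, -0.097, 0.077], 'ft_torque': [0.035, -0.058, 0.02], 'finger_force': 0.0, 'finger_gap': 0.995}
scene {'fx': 397.097, 'fy': 397.097, 'cx': 313.085, 'cy': 196.821, 'R': [[-0.68, -0.733, -0.007], [-0.526, 0.494, -0.693], [0.511, -0.467, -0.721]], 't': [0.311, 0.264, 1.063]}
top {'fx': 493.541, 'fy': 493.541, 'cx': 318.404, 'cy': 199.781, 'R': [[0.002, -1.0, 0.015], [-0.991, -0.004, -0.135], [0.135, -0.015, -0.991]], 't': [0.002, 0.446, 1.701]}
```

```bash
python3 - <<'E'
import cv2
i=cv2.imread("pics/top0.png");cv2.imwrite("pics/top0b.png",cv2.resize(i,(800,500),interpolation=cv2.INTER_CUBIC))
E
```

```text
(no output)
```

View pics/top0.png

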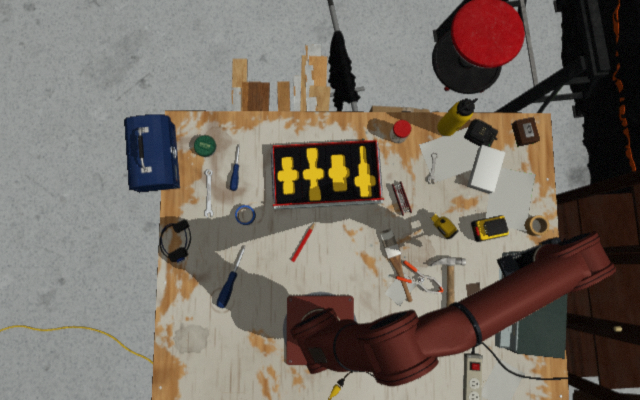

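View pics/scene0.png

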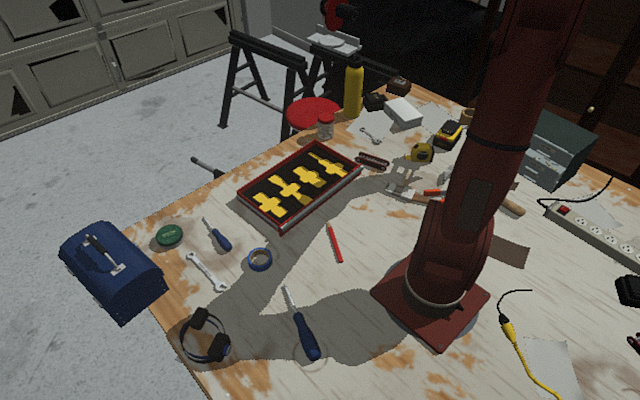

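Candidates in the top view:
- **Long spanner:** (209,193).
- **Short spanner:** (432,167).
- **Screwdrivers:** small at (235,167), large look-alike at (231,277). I choose the small one.
- **Hex keys:** (401,197). The pliers at (410,280) are a different thing.
- **Pockets:** around (289,174), (313,173), (339,172) and (364,171).
- **Bystanders:** jar at (401,130), tin at (205,146).

A close crop will check these choices.

```bash
python3 - <<'E'
import cv2,numpy as np
i=cv2.imread("pics/top0.png")
a=cv2.resize(i[120:225,180:310],None,fx=6,fy=6,interpolation=cv2.INTER_CUBIC)[:300]
c=i[125:225,185:450];cv2.imwrite("pics/c1.png",cv2.resize(c,None,fx=3,fy=3,interpolation=cv2.INTER_CUBIC))
E
```

```text
(no output)
```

View pics/c1.png

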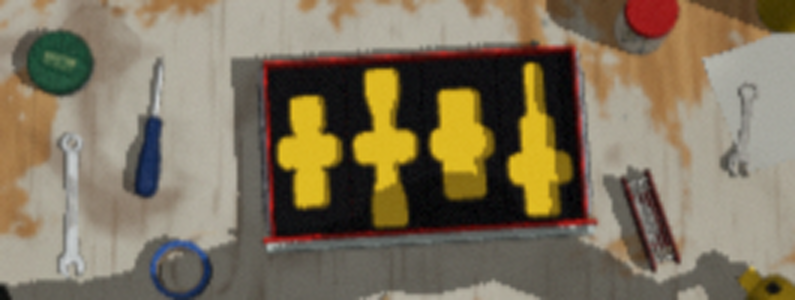

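```bash
cat > h.py <<'E'
from cell import ctrl
import cv2,numpy as np
from scipy.spatial.transform import Rotation as Ro
def cast(c,px,z):
    px=np.atleast_2d(px).astype(float)
    d=np.c_[(px[:,0]-c["cx"])/c["fx"],(px[:,1]-c["cy"])/c["fy"],np.ones(len(px))]@np.array(c["R"])
    o=-np.array(c["R"]).T@np.array(c["t"])
    return o+d*((z-o[2])/d[:,2])[:,None]
def mask(im,lo,hi): return cv2.inRange(cv2.cvtColor(im,cv2.COLOR_RGB2HSV),lo,hi)
def rects(c,m,z,amin):
    out=[]
    for k in cv2.findContours(m,cv2.RETR_EXTERNAL,cv2.CHAIN_APPROX_NONE)[0]:
        if cv2.contourArea(k)<amin: continue
        w=cast(c,k[:,0],z)[:,:2]
        (x,y),(a,b),t=cv2.minAreaRect((w*1000).astype(np.float32))
        if b<a: t+=0
        else: a,b=b,a; t+=90
        t=(t+90)%180-90
        px=cv2.boundingRect(k)
        out.append((px,np.round([x/1000,y/1000],4).tolist(),round(float(a),1),round(float(b),1),round(float(np.radians(t)),3)))
    return out
def rel(xy,z,ang=None):
    """tool-frame shift to bring TCP to xy,z, and turn to bring tool y ACROSS the direction ang (tool x along ang)"""
    o=ctrl.get_obs();R=Ro.from_rotvec(o["orientation"]).as_matrix();
    d=R.T@(np.r_[xy,z]-o["tcp_pos"]);t=0
    if ang is not None:
        v=R.T@[np.cos(ang),np.sin(ang),0];t=np.arctan2(v[1],v[0]);t=(t+np.pi/2)%np.pi-np.pi/2
    return np.round(np.r_[d,t],4).tolist(),"tilt",round(float(np.arccos(-R[2,2])),3),"q7",round(o["q"][6],2)
E
python3 - <<'E'
from h import *
c=ctrl.get_calibration("top");i=cv2.cvtColor(cv2.imread("pics/top0.png"),cv2.COLOR_BGR2RGB)
roi=np.zeros(i.shape[:2],np.uint8);roi[135:225,180:385]=255
for n,lo,hi,z in(("yel",(20,120,60),(35,255,255),.021),("blue",(100,120,30),(125,255,255),.014)):
    for r in rects(c,mask(i,lo,hi)&roi,z,60):print(n,r)
for n,p in(("long",[(207.7,172.3),(208.7,213.3)]),("short",[(434,155.7),(430.7,181)]),("hex",[(397,184),(406,213.5)]),("drv",[(238,146),(234,190)])):
    w=cast(c,p,.01)[:,:2];d=w[1]-w[0];print(n,w.round(3).tolist(),w.mean(0).round(3),np.arctan2(d[1],d[0]).round(3))
o=ctrl.get_obs();print(Ro.from_rotvec(o["orientation"]).as_matrix().round(2).tolist())
k=ctrl.get_calibration("wrist");print(k); R=np.array(k["R"]);print("wristcam pos",-R.T@k["t"])
print(rel((.45,-.5),.3))
E
```

```text
yel ((277, 156, 22, 39), [0.5362, 0.113], 137.1, 74.5, 0.008)
yel ((328, 154, 22, 38), [0.5462, -0.0682], 134.0, 74.8, -0.0)
yel ((302, 147, 23, 54), [0.5425, 0.0225], 191.4, 78.2, 0.004)
yel ((354, 146, 22, 52), [0.5505, -0.1607], 184.8, 74.7, -0.008)
blue ((235, 205, 20, 20), [0.3956, 0.2628], 67.9, 64.1, 1.001)
blue ((230, 165, 8, 25), [0.5292, 0.3012], 88.0, 21.6, -0.137)
long [[0.546, 0.398], [0.399, 0.39]] [0.473 0.394] -3.085
short [[0.611, -0.414], [0.519, -0.399]] [ 0.565 -0.406] 2.985
hex [[0.507, -0.278], [0.401, -0.308]] [ 0.454 -0.293] -2.866
drv [[0.643, 0.292], [0.483, 0.303]] [0.563 0.298] 3.077
[[0.93, 0.36, -0.0], [0.36, -0.93, 0.0], [-0.0, -0.0, -1.0]]
{'fx': 292.61971294213714, 'fy': 292.61971294213714, 'cx': 315.7957167587354, 'cy': 199.37424972771646, 'R': array([[ 0.36007696, -0.93292195, -0.00110652],
       [-0.90033802, -0.34781089,  0.26157031],
       [-0.24440954, -0.09318919, -0.96518379]]), 't': array([-0.64901185, -0.03101299,  0.38964935])}
wristcam pos [ 0.30100606 -0.57995295  0.38347717]
([0.2401, -0.0213, -0.0782, 0.0], 'tilt', 0.001, 'q7', np.float64(-0.06))
```

>>> drive_tool --commands '[[[0,0.05,-0.017,0,0],[0,0.05,-0.017,0,0],[0,0.05,-0.017,0,0],[0,0.05,-0.017,0,0],[0,0.05,-0.017,0,0],[0,0.05,-0.017,0,0],[0,0,0,0,0.13],[0,0,0,0,0.13],[0,0,0,0,0.13],[0,0,0,0,0.13],[0,0,0,0,0],[0,0,0,0,0]]]' --newtons 30

```text
t: 1.6
tcp_pos: [0.4769, -0.4033, 0.2223]
orientation: [-3.133, 0.234, 0.001]
ft_force: [0.3, -0.4, 0.6]
finger_gap: 1.0
finger_force: 0.0
```

```bash
python3 - <<'E'
from h import *
o=ctrl.get_obs();print(o["t"],np.round(o["tcp_pos"],3),o["q"].round(2) if hasattr(o["q"],"round") else o["q"],rel((.565,-.406),.1,-.157))
i=ctrl.capture("wrist");np.savez("w1.npz",i=i,**ctrl.get_calibration("wrist"));cv2.imwrite("pics/w1.png",i[:,:,::-1])
E
```

```text
1.6 [ 0.477 -0.403  0.222] [ 0.68  0.28 -0.06  1.53  0.02  1.33 -1.1 ] ([0.0876, -0.0104, 0.1223, 0.0077], 'tilt', 0.0, 'q7', np.float64(-1.1))
```

View pics/w1.png

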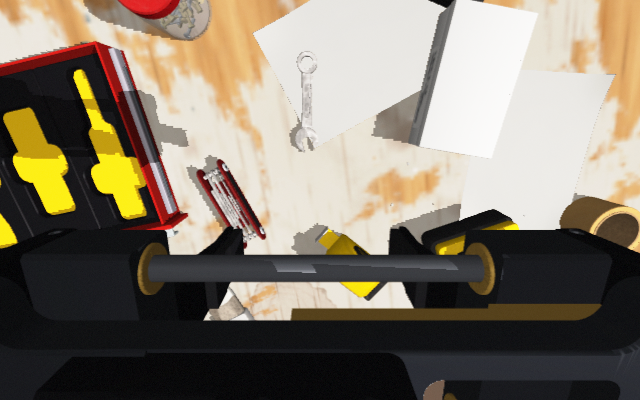

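Wrist view: the short spanner's ring end is at (307,51) and its open end at (305,151). The hex set spans about (200,165) to (265,238).

```bash
python3 - <<'E'
from h import *
d=np.load("w1.npz");i=d["i"];c=d
w=cast(c,[(307,51),(305,151),(307,63),(306,138)],.006)[:,:2]
for a,b in((0,1),(2,3)):
    v=w[a]-w[b];print("short",(w[a]+w[b])/2,np.linalg.norm(v),np.arctan2(v[1],v[0]))
v=w[0]-w[1];print(rel((w[0]+w[1])/2,.003,np.arctan2(v[1],v[0])))
roi=np.zeros(i.shape[:2],np.uint8);roi[150:245,190:275]=255
m=(mask(i,(0,90,30),(8,255,255))|mask(i,(170,90,30),(180,255,255)))&roi
m=cv2.morphologyEx(m,cv2.MORPH_CLOSE,np.ones((21,21)))
for r in rects(c,m,.02,60):print("hex",r)
m=mask(i,(20,120,60),(35,255,255));m[:,160:]=0
for r in rects(c,m,.02,60):print("y",r)
E
```

```text
short [ 0.56995716 -0.40444067] 0.11676488175869067 -0.17904398905706637
short [ 0.57150875 -0.40534243] 0.08741336367866998 -0.17158752563955051
([0.0922, -0.0128, 0.2193, 0.0292], 'tilt', 0.0, 'q7', np.float64(-1.1))
hex ((197, 159, 69, 86), [0.4587, -0.2897], 117.8, 42.1, 0.315)
y ((137, 260, 15, 33), [0.377, -0.1459], 49.5, 18.1, -0.148)
y ((0, 213, 18, 36), [0.4658, 0.0121], 51.5, 21.9, -0.424)
y ((3, 107, 73, 108), [0.5474, -0.066], 132.0, 67.2, 0.072)
y ((73, 69, 74, 151), [0.5531, -0.1532], 184.2, 63.9, 0.052)
```

>>> drive_tool --commands '[[[0,0.046,-0.0065,0.03,0.029],[0,0.046,-0.0065,0.03,0],[0,0,0,0.045,0],[0,0,0,0.045,0],[0,0,0,0.04,0],[0,0,0,0.015,0],[0,0,0,0.0135,0],[0,0,0,0,0],[255,0,0,0,0],[255,0,0,0,0],[255,0,0,0,0],[255,0,0,0,0],[255,0,0,0,0]]]' --newtons 40

```text
t: 3.28
tcp_pos: [0.5698, -0.4059, 0.0041]
orientation: [3.129, -0.284, 0.0]
ft_force: [-0.2, 0.1, -0.2]
finger_gap: 0.518
finger_force: 0.0
```

>>> drive_tool --commands '[[[255,0,0,0,0],[255,0,0,0,0],[255,0,0,0,0],[255,0,0,0,0],[255,0,0,0,0]]]'

```text
t: 3.9
tcp_pos: [0.5698, -0.4059, 0.004]
orientation: [-3.129, 0.284, 0.0]
ft_force: [-0.2, -0.2, 0.1]
finger_gap: 0.157
finger_force: 40.0
```

>>> drive_tool --commands '[[[255,0,0,-0.04,0],[255,0,0,-0.05,-0.06],[255,0,0,-0.05,-0.06],[255,0,0,-0.04,-0.06],[255,0,0,-0.02,-0.06],[255,-0.01,-0.0545,0,0],[255,-0.01,-0.0545,0,0],[255,-0.01,-0.0545,0,0],[255,-0.01,-0.0545,0,0],[255,-0.01,-0.0545,0,0],[255,-0.01,-0.0545,0,0],[255,-0.01,-0.0545,0,0],[255,-0.01,-0.0545,0,0],[255,-0.01,-0.0545,0,0],[255,0,0,0,0],[255,0,0,0,0],[255,0,0,0,0]]]'

```text
t: 6.02
tcp_pos: [0.4514, 0.0771, 0.2039]
orientation: [3.14, 0.089, -0.0]
ft_force: [0.2, -0.9, -1.1]
finger_gap: 0.156
finger_force: 40.0
```

```bash
python3 - <<'E'
from h import *
o=ctrl.get_obs();print(o["t"],np.round(o["tcp_pos"],3),np.round(o["q"],2),o["finger_gap"])
i=ctrl.capture("wrist");np.savez("w2.npz",i=i,**ctrl.get_calibration("wrist"));cv2.imwrite("pics/w2.png",i[:,:,::-1])
m=mask(i,(20,120,60),(35,255,255))
for r in rects(np.load("w2.npz"),m,.02,200):print("y",r)
print(rel((.536,.113),.1,.055))
E
```

```text
6.025 [0.451 0.077 0.204] [ 0.22 -0.03 -0.47  1.91 -0.01  1.25 -1.76] 0.15635307194032153
y ((145, 304, 330, 16), [0.271, 0.0759], 452.6, 23.7, -1.514)
y ((414, 41, 66, 123), [0.548, -0.0643], 130.5, 72.9, 0.057)
y ((253, 40, 68, 126), [0.537, 0.1159], 133.8, 75.9, 0.061)
y ((491, 13, 62, 173), [0.551, -0.1477], 182.4, 69.8, 0.265)
y ((333, 10, 69, 179), [0.5423, 0.0254], 190.0, 76.4, 0.057)
([0.0865, -0.031, 0.1039, 0.0015], 'tilt', 0.0, 'q7', np.float64(-1.76))
```

View pics/w2.png

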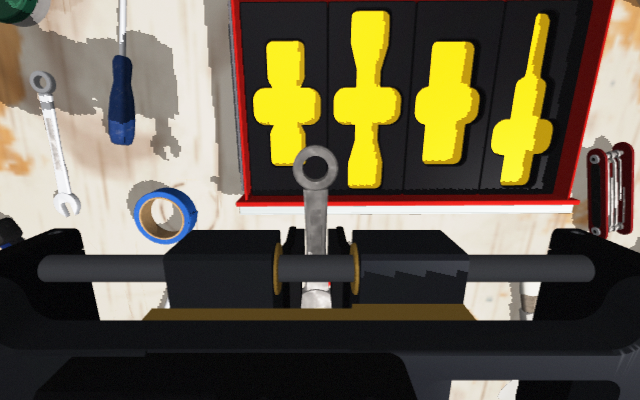

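Wrist view: the pockets are clear. Left to right, the short one is at (287,105), long at (368,100), hex at (447,105) and driver at (522,135). The short spanner is held, with its ring at (316,167). Next is the in-hand offset.

```bash
python3 - <<'E'
from h import *
d=np.load("w2.npz");o=ctrl.get_obs()
w=cast(d,[(316,167),(315,145),(316,250)],.2045);R=Ro.from_rotvec(o["orientation"]).as_matrix()
print("tool frame",((w-o["tcp_pos"])@R).round(4).tolist())
# recess/driver details: edges of driver pocket
m=mask(d["i"],(20,120,60),(35,255,255));m[:,:485]=0;m[:,560:]=0;m[200:]=0
ys,xs=np.nonzero(m);P=cast(d,np.c_[xs,ys],.017)[:,:2]
u=np.array([np.cos(.058),np.sin(.058)]);n=np.array([-u[1],u[0]]);s=P@u;t=P@n
print("along",s.min(),s.max());
for a in np.arange(s.min(),s.max(),.012):
    k=abs(s-a)<.004;print(round(a,3),t[k].min().round(4),t[k].max().round(4))
for x in((.537,.1155),(.5423,.0254),(.548,-.0643)):print(np.dot(x,u),np.dot(x,n))
E
```

```text
tool frame [[0.0471, -0.0005, -0.0006], [0.0592, -0.0011, -0.0006], [-0.0028, -0.0005, -0.0006]]
along 0.45074502581105536 0.6359442789885574
0.451 -0.2041 -0.1724
0.463 -0.2066 -0.1714
0.475 -0.2066 -0.1712
0.487 -0.2162 -0.1594
0.499 -0.2235 -0.154
0.511 -0.2237 -0.1532
0.523 -0.222 -0.1547
0.535 -0.2062 -0.1711
0.547 -0.2062 -0.1709
0.559 -0.2061 -0.1709
0.571 -0.2042 -0.1718
0.583 -0.1972 -0.1801
0.595 -0.1971 -0.18
0.607 -0.1968 -0.1801
0.619 -0.1968 -0.1802
0.631 -0.1961 -0.1803
0.5427922639038997 0.08417724304156923
0.5428604812417706 -0.006078478917732697
0.5433512129629496 -0.0959580604831685
```

>>> drive_tool --commands '[[[255,0.044,-0.017,0,0.002],[255,0.044,-0.0165,0,0],[255,0,0,0.05,0],[255,0,0,0.05,0],[255,0,0,0.04,0],[255,0,0,0.02,0],[255,0,0,0.01,0],[255,0,0,0.007,0],[255,0,0,0.0035,0],[255,0,0,0,0],[155,0,0,0,0],[155,0,0,0,0],[155,0,0,0,0],[155,0,0,0,0],[155,0,0,0,0],[155,0,0,0,0]]]'

```text
t: 8.07
tcp_pos: [0.5371, 0.117, 0.0236]
orientation: [-3.14, -0.089, 0.0]
ft_force: [-0.8, 1.2, 0.2]
finger_gap: 0.393
finger_force: 0.0
```

>>> drive_tool --commands '[[[155,0,0,-0.03,0],[155,0,0,-0.05,0],[155,0,0,-0.06,0],[80,0,0,-0.06,0],[0,-0.0246,-0.05,0,0],[0,-0.0246,-0.05,0,0],[0,-0.0246,-0.05,0,0],[0,-0.0246,-0.05,0,0],[0,-0.0246,-0.05,0,0],[0,0,0,0,0],[0,0,0,0,0]]]'

```text
t: 9.45
tcp_pos: [0.4004, 0.3591, 0.2234]
orientation: [3.14, 0.089, -0.0]
ft_force: [0.8, 0.3, -1.4]
finger_gap: 1.0
finger_force: 0.0
```

```bash
python3 - <<'E'
from h import *
o=ctrl.get_obs();print(o["t"],np.round(o["tcp_pos"],3),np.round(o["q"],2),o["finger_gap"])
i=ctrl.capture("wrist");np.savez("w3.npz",i=i,**ctrl.get_calibration("wrist"));cv2.imwrite("pics/w3.png",i[:,:,::-1])
E
```

```text
9.45 [0.4   0.359 0.223] [-0.17  0.17 -0.72  1.71  0.11  1.31 -2.42] 1.0004396263433093
```

View pics/w3.png

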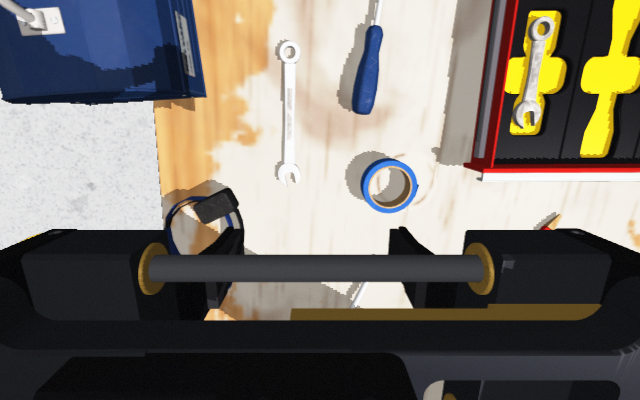

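Wrist view: the short spanner sits in its pocket. The long spanner lies between (289,40) and (290,187), and the driver handle runs from (377,25) to (363,112). The toolbox corner at (204,97) is close, so I'll triangulate its clearance.

```bash
python3 - <<'E'
from h import *
d=np.load("w3.npz");c=ctrl.get_calibration("top")
w=cast(d,[(289,40),(290,187),(289,52),(290,174)],.006)[:,:2]
for a,b in((0,1),(2,3)):
    v=w[a]-w[b];print("long",(w[a]+w[b])/2,np.linalg.norm(v),np.arctan2(v[1],v[0]))
v=w[0]-w[1];print(rel((w[0]+w[1])/2,.004,np.arctan2(v[1],v[0])))
for z in(0,.03,.06,.09,.12):print(z,"box wrist",cast(d,[(204,97)],z)[0,:2].round(3),"top",cast(c,[(179,188)],z)[0,:2].round(3))
i=d["i"];m=mask(i,(100,120,30),(125,255,255));m[:,:330]=0;m[140:]=0
for r in rects(d,m,.014,200):print("drv",r)
o=cast(d,[(375,0),(364,113)],.014)[:,:2];print(o)
E
```

```text
long [0.47354233 0.39576658] 0.17613648387603564 0.039504252649622464
long [0.47587371 0.39584894] 0.145871548197482 0.04095987525716421
([0.0746, -0.0334, 0.2194, 0.0158], 'tilt', 0.001, 'q7', np.float64(-2.42))
0 box wrist [0.493 0.503] top [0.491 0.5  ]
0.03 box wrist [0.491 0.493] top [0.486 0.492]
0.06 box wrist [0.49  0.482] top [0.481 0.484]
0.09 box wrist [0.488 0.471] top [0.476 0.476]
0.12 box wrist [0.487 0.46 ] top [0.472 0.468]
drv ((353, 25, 30, 89), [0.5324, 0.3045], 96.2, 26.3, -0.102)
[[0.60509051 0.30450795]
 [0.48460639 0.30480527]]
```

>>> drive_tool --commands '[[[0,0.037,-0.0125,0.02,0.016],[0,0.0375,-0.0125,0.03,0],[0,0,0,0.05,0],[0,0,0,0.05,0],[0,0,0,0.04,0],[0,0,0,0.017,0],[0,0,0,0.012,0],[255,0,0,0,0],[255,0,0,0,0],[255,0,0,0,0],[255,0,0,0,0],[255,0,0,0,0],[255,0,0,0,0],[255,0,0,0,0],[255,0,0,0,0],[255,0,0,0,0],[255,0,0,0,0]]]'

```text
t: 11.62
tcp_pos: [0.4733, 0.3883, 0.0046]
orientation: [-3.141, -0.064, 0.0]
ft_force: [0.1, 1.1, -0.1]
finger_gap: 0.157
finger_force: 40.0
```

>>> drive_tool --commands '[[[255,0,0,-0.03,0],[255,0,0,-0.04,0],[255,0,0,-0.04,0],[255,0,0,-0.03,0],[255,0.0077,0.0522,0,0],[255,0.0077,0.0522,0,0],[255,0.0077,0.0522,0,0],[255,0.0077,0.0522,0,0],[255,0.0077,0.0522,0,0],[255,0.0077,0.0522,0,0],[255,0.0077,0.0522,0,0],[255,0,0,0,-0.017],[255,0,0,0.03,0],[255,0,0,0.02,0],[255,0,0,0,0]]]'

```text
t: 13.5
tcp_pos: [0.5406, 0.0258, 0.0931]
orientation: [-3.14, -0.092, 0.005]
ft_force: [-0.3, 0.2, -1.1]
finger_gap: 0.154
finger_force: 40.0
```

```bash
python3 - <<'E'
from h import *
print(rel((.5423,.0254),.0238,.058))
i=ctrl.capture("wrist");cv2.imwrite("pics/w4.png",i[:,:,::-1])
np.savez("w4.npz",i=i,**ctrl.get_calibration("wrist"))
E
```

```text
([0.0019, 0.0005, 0.0693, 0.0007], 'tilt', 0.003, 'q7', np.float64(-1.76))
```

View pics/w4.png

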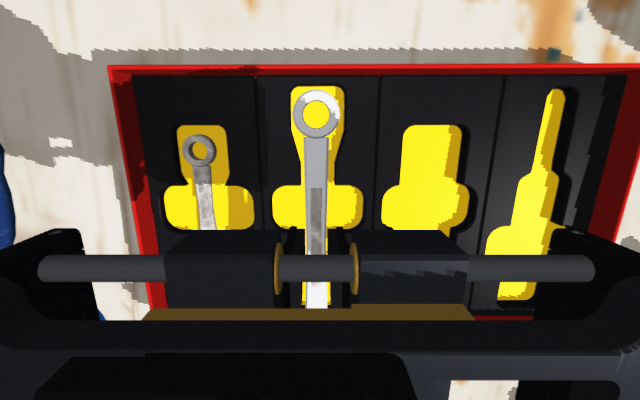

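The long spanner is held straight above its pocket. Its ring tip is at (316,90) and the ring centre at (316,114).

```bash
python3 - <<'E'
from h import *
d=np.load("w4.npz");o=ctrl.get_obs();R=Ro.from_rotvec(o["orientation"]).as_matrix()
print(((cast(d,[(316,90),(316,114)],.094)-o["tcp_pos"])@R).round(4).tolist(),"want .088,.0735")
E
```

```text
[[0.0873, -0.0006, 0.0002], [0.0754, -0.0006, 0.0002]] want .088,.0735
```

>>> drive_tool --commands '[[[255,0.002,0.0005,0.03,0],[255,0,0,0.018,0],[255,0,0,0.01,0],[255,0,0,0.006,0],[255,0,0,0.0035,0],[255,0,0,0.0015,0],[255,0,0,0,0],[155,0,0,0,0],[155,0,0,0,0],[155,0,0,0,0],[155,0,0,0,0],[155,0,0,0,0]]]'

```text
t: 15.05
tcp_pos: [0.5441, 0.0249, 0.0256]
orientation: [-3.14, -0.091, -0.0]
ft_force: [0.0, -0.5, 0.2]
finger_gap: 0.387
finger_force: 0.0
```

>>> drive_tool --commands '[[[155,0,0,-0.03,0],[155,0,0,-0.05,0],[155,0,0,-0.05,0],[80,0,0,-0.04,0],[0,0.0006,-0.0465,0,0],[0,0.0006,-0.0465,0,0],[0,0.0006,-0.0465,0,0],[0,0.0006,-0.0465,0,0],[0,0.0006,-0.0465,0,0],[0,0.0006,-0.0465,0,0.084],[0,0,0,0,0.084],[0,0,0,0.05,0],[0,0,0,0,0]]]'

```text
t: 16.68
tcp_pos: [0.5296, 0.3021, 0.1423]
orientation: [3.133, -0.172, -0.009]
ft_force: [-0.9, -0.2, 0.5]
finger_gap: 0.997
finger_force: 0.0
```

```bash
python3 - <<'E'
from h import *
print(rel((.5315,.304),.008,-.11))
i=ctrl.capture("wrist");cv2.imwrite("pics/w5.png",i[:,:,::-1])
np.savez("w5.npz",i=i,**ctrl.get_calibration("wrist"))
E
```

```text
([0.0024, -0.0026, 0.1343, 0.0001], 'tilt', 0.007, 'q7', np.float64(-2.45))
```

View pics/w5.png

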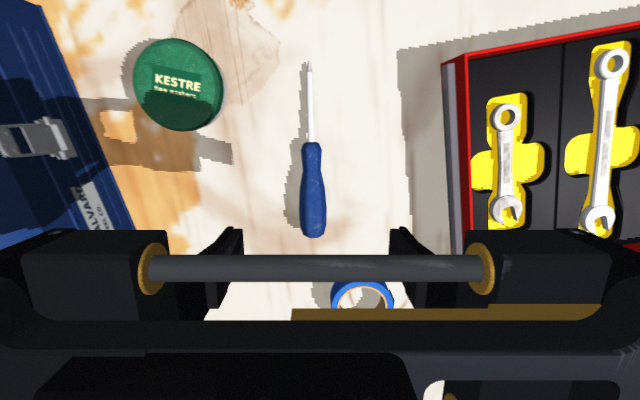

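Both spanners lie in their pockets. The driver runs from its tip at (308,62) to its handle end at (314,238). The tin at (178,85) is clear.

```bash
python3 - <<'E'
from h import *
d=np.load("w5.npz")
w=cast(d,[(308,62),(314,238)],.014)[:,:2];v=w[0]-w[1];L=np.linalg.norm(v)
p=w[1]+v/L*.0505;print(w.round(4),L,p,np.arctan2(v[1],v[0]))
m=mask(d["i"],(100,120,30),(125,255,255));m[:,:290]=0;m[:,335:]=0;m[245:]=0
for r in rects(d,m,.014,200):print("drv",r)
print(rel(p,.008,np.arctan2(v[1],v[0])))
E
```

```text
[[0.654  0.2971]
 [0.4808 0.3109]] 0.17380835117039806 [0.53110346 0.30686352] -0.0794064575890594
drv ((300, 143, 26, 95), [0.5315, 0.3071], 99.4, 26.3, -0.101)
([0.0003, -0.0041, 0.1368, -0.0307], 'tilt', 0.003, 'q7', np.float64(-2.45))
```

>>> drive_tool --commands '[[[0,0.001,-0.004,0.04,-0.015],[0,0,0,0.045,0],[0,0,0,0.03,0],[0,0,0,0.014,0],[0,0,0,0.007,0],[255,0,0,0,0],[255,0,0,0,0],[255,0,0,0,0],[255,0,0,0,0],[255,0,0,0,0],[255,0,0,0,0],[255,0,0,0,0],[255,0,0,0,0],[255,0,0,0,0]]]'

```text
t: 18.48
tcp_pos: [0.533, 0.3074, 0.0096]
orientation: [3.138, -0.15, -0.0]
ft_force: [-1.1, -0.7, 0.7]
finger_gap: 0.28
finger_force: 39.8
```

>>> drive_tool --commands '[[[255,0,0,-0.03,0],[255,0,0,-0.04,0],[255,0,0,-0.05,0],[255,0,0,-0.02,0],[255,0.0035,0.0517,0,0],[255,0.0035,0.0517,0,0],[255,0.0035,0.0517,0,0],[255,0.0035,0.0517,0,0],[255,0.0035,0.0517,0,0],[255,0.0035,0.0517,0,0],[255,0.0035,0.0517,0,0],[255,0.0035,0.0517,0,0],[255,0.0035,0.0517,0,-0.075],[255,0,0,0,-0.076],[255,0,0,0.04,0],[255,0,0,0,0],[255,0,0,0,0]]]'

```text
t: 20.6
tcp_pos: [0.5203, -0.1585, 0.1102]
orientation: [-3.14, -0.088, 0.0]
ft_force: [0.8, 0.0, -0.3]
finger_gap: 0.279
finger_force: 39.8
```

```bash
python3 - <<'E'
from h import *
print(rel((.5205,-.1586),.025,.058),ctrl.get_obs()["tcp_pos"])
i=ctrl.capture("wrist");cv2.imwrite("pics/w6.png",i[:,:,::-1])
np.savez("w6.npz",i=i,**ctrl.get_calibration("wrist"))
E
```

```text
([0.0002, 0.0002, 0.0852, -0.0019], 'tilt', 0.0, 'q7', np.float64(-1.39)) [ 0.52031091 -0.15847716  0.11016048]
```

View pics/w6.png

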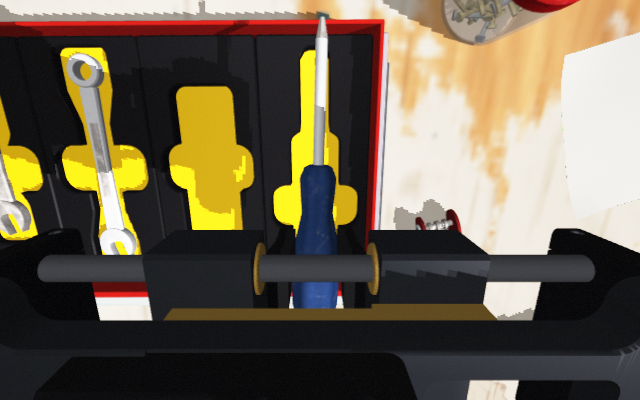

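Driver over its pocket, with the tip at (321,13) and the collar at (318,166). Next is the in-hand angle and offset.

```bash
python3 - <<'E'
from h import *
d=np.load("w6.npz");o=ctrl.get_obs();R=Ro.from_rotvec(o["orientation"]).as_matrix()
print(((cast(d,[(321,13),(318,166)],.1146)-o["tcp_pos"])@R).round(4).tolist(),"want .121-.002; ~.0435")
E
```

```text
[[0.1215, 0.0018, -0.0038], [0.0482, 0.0005, -0.0039]] want .121-.002; ~.0435
```

>>> drive_tool --commands '[[[255,-0.001,0,0.04,0],[255,0,0,0.025,0],[255,0,0,0.012,0],[255,0,0,0.006,0],[255,0,0,0.0025,0],[255,0,0,0,0],[150,0,0,0,0],[150,0,0,0,0],[150,0,0,0,0],[150,0,0,0,0],[150,0,0,0,0]]]'

```text
t: 22.02
tcp_pos: [0.5191, -0.1587, 0.0241]
orientation: [-3.14, -0.088, 0.0]
ft_force: [0.3, 0.3, -0.2]
finger_gap: 0.412
finger_force: 0.0
```

>>> drive_tool --commands '[[[150,0,0,-0.03,0],[150,0,0,-0.05,0],[80,0,0,-0.05,0],[0,-0.0227,0.0423,0,0],[0,-0.0227,0.0423,0,0],[0,-0.0227,0.0423,0,0],[0,0,0,0,-0.12],[0,0,0,0,-0.12],[0,0,0,0,0],[0,0,0,0,0]]]'

```text
t: 23.28
tcp_pos: [0.4582, -0.2891, 0.154]
orientation: [-3.108, -0.459, 0.0]
ft_force: [0.5, 1.1, -0.8]
finger_gap: 0.997
finger_force: 0.0
```

```bash
python3 - <<'E'
from h import *
print(ctrl.get_obs()["tcp_pos"])
i=ctrl.capture("wrist");cv2.imwrite("pics/w7.png",i[:,:,::-1])
np.savez("w7.npz",i=i,**ctrl.get_calibration("wrist"))
E
```

```text
[ 0.45822594 -0.28911952  0.15403437]
```

View pics/w7.png

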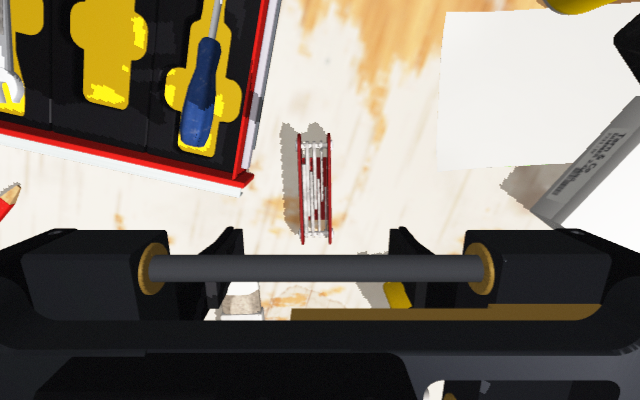

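The driver is in its pocket. The hex set's plate tops run from (300,134) to (303,243) and from (329,134) to (331,243).

```bash
python3 - <<'E'
from h import *
d=np.load("w7.npz")
w=cast(d,[(314.5,134),(317,243)],.022)[:,:2];v=w[0]-w[1];a=np.arctan2(v[1],v[0])
print(w.mean(0),np.linalg.norm(v),a,rel(w.mean(0),.014,a))
E
```

```text
[ 0.45953917 -0.28835522] 0.11544848332169966 0.31670526075558897 ([0.0015, -0.0003, 0.1401, -0.0229], 'tilt', 0.0, 'q7', np.float64(-0.85))
```

>>> drive_tool --commands '[[[90,0.0015,0,0,-0.02],[90,0,0,0.01,0],[90,0,0,0.01,0],[90,0,0,0.01,0],[90,0,0,0.04,0],[90,0,0,0.04,0],[90,0,0,0.02,0],[90,0,0,0.01,0],[90,0,0,0,0],[255,0,0,0,0],[255,0,0,0,0],[255,0,0,0,0],[255,0,0,0,0],[255,0,0,0,0],[255,0,0,0,0]]]'

```text
t: 25.2
tcp_pos: [0.4599, -0.2889, 0.0146]
orientation: [3.102, 0.494, 0.001]
ft_force: [-1.0, 1.4, 5.9]
finger_gap: 0.378
finger_force: 40.0
```

>>> drive_tool --commands '[[[255,0,0,-0.03,0],[255,0,0,-0.05,0],[255,0,0,-0.05,0],[255,0.0307,-0.0372,0,0],[255,0.0307,-0.0372,0,0],[255,0.0307,-0.0372,0,0],[255,0.0307,-0.0372,0,0],[255,0.0307,-0.0372,0,0],[255,0,0,0,0.129],[255,0,0,0,0.129],[255,0,0,0.03,0],[255,0,0,0,0],[255,0,0,0,0]]]'

```text
t: 26.82
tcp_pos: [0.5479, -0.0643, 0.1146]
orientation: [-3.14, -0.091, -0.0]
ft_force: [-0.4, -0.2, -2.6]
finger_gap: 0.378
finger_force: 40.0
```

```bash
python3 - <<'E'
from h import *
print(rel((.548,-.0645),.0295,.058),ctrl.get_obs()["tcp_pos"])
i=ctrl.capture("wrist");cv2.imwrite("pics/w8.png",i[:,:,::-1])
E
```

```text
([0.0001, 0.0002, 0.0851, -0.0001], 'tilt', 0.0, 'q7', np.float64(-1.58)) [ 0.54788375 -0.06431782  0.11458391]
```

View pics/w8.png

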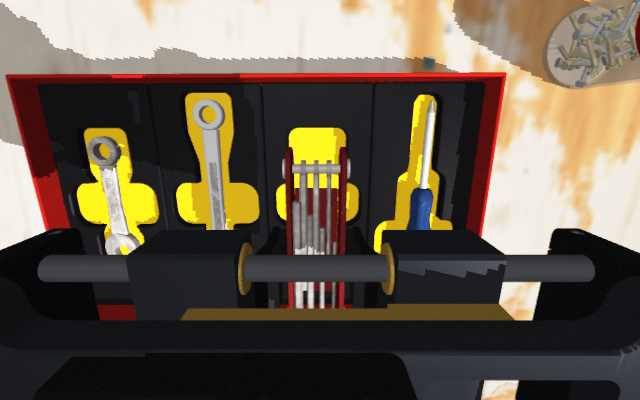

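The hex set is centred over its pocket, with the near plate ends at (289,150) and (345,150). The other three tools are seated. Next I lower and release it.

>>> drive_tool --commands '[[[255,0,0,0.04,0],[255,0,0,0.025,0],[255,0,0,0.012,0],[255,0,0,0.006,0],[255,0,0,0.002,0],[255,0,0,0,0],[115,0,0,0,0],[115,0,0,0,0],[115,0,0,0,0],[115,0,0,0,0],[115,0,0,-0.02,0],[115,0,0,-0.05,0],[115,-0.03,0,-0.06,0],[115,-0.03,0,-0.05,0],[115,-0.03,0,0,0],[115,0,0,0,0],[115,0,0,0,0]]]'

```text
t: 29.0
tcp_pos: [0.4603, -0.0694, 0.2049]
orientation: [3.14, 0.091, 0.0]
ft_force: [-0.8, -0.9, 0.1]
finger_gap: 0.549
finger_force: 0.0
```

```bash
python3 - <<'E'
from h import *
o=ctrl.get_obs();print(o["t"],o["tcp_pos"])
i=ctrl.capture("wrist");np.savez("w9.npz",i=i,**ctrl.get_calibration("wrist"));cv2.imwrite("pics/w9.png",cv2.resize(i[0:220,180:580,::-1],(800,440),interpolation=cv2.INTER_CUBIC))
E
```

```text
29.0 [ 0.46026222 -0.06937881  0.20488247]
```

View pics/w9.png

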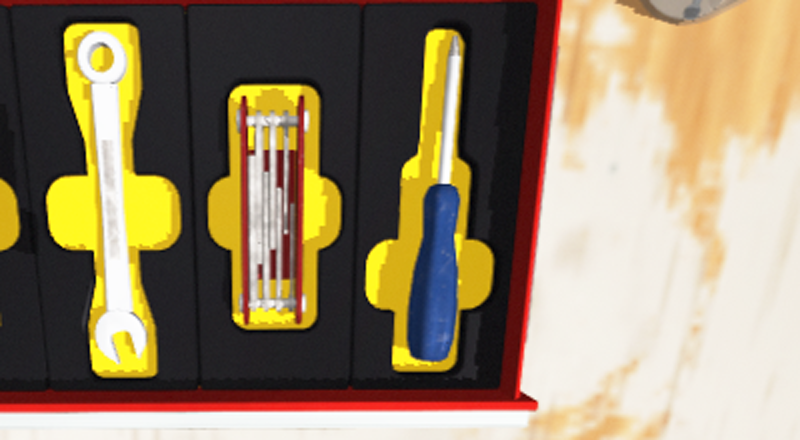

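The hex set, long spanner and driver all lie inside their cut-outs, and the short spanner was seen seated earlier. The gripper is clear, so I'm handing the job in.

```bash
python3 -c "
from cell import ctrl
print(ctrl.finish_job())"
```

```text
the job is handed in; nothing more can be done
None
```

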